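Return the plug gauges from the hanging rack to their holders

TASK

The four plug gauges have been wiped and oiled; move the whole row from the grey hanging rack back to the storage rail, each into the holder bored for its size (the holder's face has the colour of the gauge's handle), upright, plug down, until its collar lies flat on the holder. Lower the gauges in rather than dropping them, let none fall over, and do not disturb the oil bottle and the micrometer.

Things in the scene. Friction and masses are not known exactly. Their poses are not given: they have to be found in the camera images.
- yellow_grip (a point): yellow plug gauge: round yellow handle, 18 mm thick, 50 tall; under it a steel collar, 44 wide, 5 thick; under that the plug, 12 wide, 36 long, its last 9 mm tapered 3 mm a side. 0.1 to 0.17 kg. Point: handle centre, 30 mm above the collar's underside, 66 above the nose; z up. Hangs at first in one of four 33 mm holes, 54 apart, of a fixed grey rack (58 x 226 mm, top 54 mm over the desk)
- yellow_mouth (a point): holder of the yellow gauge: black 50 x 50 mm block with yellow face 54 mm over the desk, fixed on a rail with the three others, 54 mm apart. Point: centre of the bore's mouth, level with the face; z up, y along the rail. Bore 15.5 mm wide, 40 deep, mouth countersunk 4 mm a side. A seated gauge has its collar flat on the face, handle centre 30 mm above this point
- green_grip (a point): green plug gauge: round green handle, 18 mm thick, 50 tall; under it a steel collar, 44 wide, 5 thick; under that the plug, 17 wide, 36 long, its last 9 mm tapered 3 mm a side. 0.1 to 0.17 kg. Point: handle centre, 30 mm above the collar's underside, 66 above the nose; z up. Hangs at first in one of four 33 mm holes, 54 apart, of a fixed grey rack (58 x 226 mm, top 54 mm over the desk)
- green_mouth (a point): holder of the green gauge: black 50 x 50 mm block with green face 54 mm over the desk, fixed on a rail with the three others, 54 mm apart. Point: centre of the bore's mouth, level with the face; z up, y along the rail. Bore 20.5 mm wide, 40 deep, mouth countersunk 4 mm a side. A seated gauge has its collar flat on the face, handle centre 30 mm above this point
- blue_grip (a point): blue plug gauge: round blue handle, 18 mm thick, 50 tall; under it a steel collar, 44 wide, 5 thick; under that the plug, 22 wide, 36 long, its last 9 mm tapered 3 mm a side. 0.1 to 0.17 kg. Point: handle centre, 30 mm above the collar's underside, 66 above the nose; z up. Hangs at first in one of four 33 mm holes, 54 apart, of a fixed grey rack (58 x 226 mm, top 54 mm over the desk)
- blue_mouth (a point): holder of the blue gauge: black 50 x 50 mm block with blue face 54 mm over the desk, fixed on a rail with the three others, 54 mm apart. Point: centre of the bore's mouth, level with the face; z up, y along the rail. Bore 25.5 mm wide, 40 deep, mouth countersunk 4 mm a side. A seated gauge has its collar flat on the face, handle centre 30 mm above this point
- red_grip (a point): red plug gauge: round red handle, 18 mm thick, 50 tall; under it a steel collar, 44 wide, 5 thick; under that the plug, 27 wide, 36 long, its last 9 mm tapered 3 mm a side. 0.1 to 0.17 kg. Point: handle centre, 30 mm above the collar's underside, 66 above the nose; z up. Hangs at first in one of four 33 mm holes, 54 apart, of a fixed grey rack (58 x 226 mm, top 54 mm over the desk)
- red_mouth (a point): holder of the red gauge: black 50 x 50 mm block with red face 54 mm over the desk, fixed on a rail with the three others, 54 mm apart. Point: centre of the bore's mouth, level with the face; z up, y along the rail. Bore 30.5 mm wide, 40 deep, mouth countersunk 4 mm a side. A seated gauge has its collar flat on the face, handle centre 30 mm above this point
- oil_bottle: small brown dropper bottle with black teat, 33 mm wide, 102 mm tall, upright and loose on the desk between rack and rail (bystander); origin at the centre of its base
- mic: micrometer lying loose on the desk, 47 x 136 x 16 mm (bystander); origin at the centre of its underside, y along its length
Things that resemble listed ones, but are neither listed nor needed, are in the scene too. Leave any white look-alike of the part that bears green_mouth alone. What is shaped like the part that bears yellow_mouth but white is not meant.

How it is judged (in metres and radians):
At the end, for the whole second after the job is handed in: each of the four gauges stands in the holder of its own colour: handle centre within 8 mm sideways of the bore's axis and 26 to 34 mm above the mouth (collar flat on the face), upright within 0.12 rad, released and at rest (horizontal distance between yellow_grip and yellow_mouth below 0.008 m and z of yellow_grip in the frame of yellow_mouth between 0.026 and 0.034 m and angle between each of yellow_grip, green_grip, blue_grip, red_grip's own z axis and vertical below 0.12 rad and linear speed of each of yellow_gauge, green_gauge, blue_gauge, red_gauge below 0.02 m/s and angular speed of each of yellow_gauge, green_gauge, blue_gauge, red_gauge below 0.2 rad/s and horizontal distance between green_grip and green_mouth below 0.008 m and z of green_grip in the frame of green_mouth between 0.026 and 0.034 m and horizontal distance between blue_grip and blue_mouth below 0.008 m and z of blue_grip in the frame of blue_mouth between 0.026 and 0.034 m and horizontal distance between red_grip and red_mouth below 0.008 m and z of red_grip in the frame of red_mouth between 0.026 and 0.034 m); the robot touches nothing.
It fails at once if a gauge falls over (angle between any of yellow_grip, green_grip, blue_grip, red_grip's own z axis and vertical above 1 rad).
It fails at once if a gauge is dropped (falls free faster than 0.6 m/s, some 18 mm) ((contact force between the fingers and yellow_gauge below 0.01 N and linear speed of yellow_gauge above 0.6 m/s) or (contact force between the fingers and green_gauge below 0.01 N and linear speed of green_gauge above 0.6 m/s) or (contact force between the fingers and blue_gauge below 0.01 N and linear speed of blue_gauge above 0.6 m/s) or (contact force between the fingers and red_gauge below 0.01 N and linear speed of red_gauge above 0.6 m/s)).
It fails at once if the oil bottle is pushed more than 20 mm or tipped (distance of oil_bottle from where it was at the start of the episode above 0.02 m or angle between oil_bottle's own z axis and vertical above 0.5 rad).
It fails at once if the micrometer is pushed more than 20 mm (distance of mic from where it was at the start of the episode above 0.02 m).
It also fails if it takes over 104 s, if anything falls off the work surface, if the arm or the gripper's body presses on something with over 40 N, if the wrist force passes 120 N, or if a joint passes its speed limit or range.

ROBOT

A 6-joint arm with a two-finger parallel gripper is mounted at the origin on a cart in front of the work surface, level with it; the furniture and walls round the work are solid. World frame = base frame: x ahead of the robot, y to its left, z up, the work surface at z = 0. Lengths are in mm, angles in degrees, forces in N, time in s.
With the tool pointing down it reaches from about 300 to 775 mm from the base axis. Payload 14.6 kg.
Tool frame: the origin (TCP) lies midway between the tips of the shut fingers; the grasp point (between the pads) lies behind it (robot.grasp_offset is the z of the grasp point in the tool frame, in mm); z points along the fingers, y is the direction in which the jaws open and shut (so a half turn about z gives the same grasp; the last joint's range is limited). The gripper opens to 94 mm and grips with 3 to 60 N. Pads are 16 mm wide; open, the fingers measure 119 mm over their backs; the gripper's body (75 mm by 177 mm) begins 78 mm behind the grasp point.
Start: joints at [-71.941, 17.183, 87.147, -0, 75.671, -3.816], TCP at [204.918, -510.39, 205.446] pointing down, gripper open.
Joint ranges: [-173.82, 173.82], [-45.26, 126.66], [13.44, 144.39], [-59.66, 239.66], [0, 175.72], [-146.38, 146.38]. Speed limits (degrees/s): [127.2, 127.2, 147.25, 180, 180, 180].

INTERFACE

Orientations are given as [roll, pitch, yaw] about the fixed x, y, z axes, in that order (R = Rz(yaw) Ry(pitch) Rx(roll)).
In Python, from cell import robot, get_image, get_calibration gives the robot as it stands.
- The arm moves only by the tool drive_tool, never from a script. Its argument "rows" is a list of rows, each an object of numbers: "fingers": the finger opening in cm, from 0 to 9.4; "dx", "dy", "dz": the shift along the tool's x, y, z in cm; "wx", "wy", "wz": the turn, a rotation vector about the tool's x, y, z in rad. A call has 1 to 10 rows; each row shifts and turns the commanded pose from where the row before left it, along the tool's axes as they then stand; what a row does not reach is not made up. A row lasts 1/10 s, in which the tool goes at most 50 mm and 8.59 degrees, less where a joint would pass 70% of its speed; a pose out of reach is approached as far as the arm can. A call is refused whole if a number of a shift passes 5 or a number of a turn 0.15, either way. A call with a gripper value outside its range is refused whole. The fingers move at their own pace and stop on an object; the grip force is fixed at half the most. Time passes only in rows, so rows that do not move let the fingers close. It gives the time, the measured TCP pose, the force and the opening at its end, in the units of the state.
- robot.sense(): the state, without advancing time (a new reading comes with each control period).
- get_image(name): name is "scene" or "top"; returns (picture, depth): 480x640x3 uint8, blue, green, red; 480x640 float32, mm along the optical axis (not along the pixel's ray), 0 where there is no reading.
- get_calibration(name): a dict with "camera_matrix" (3x3 intrinsics, pixels), "R" (3x3) and "t" (3): a world point X has camera coordinates R X + t. Camera axes: x right, y down, z forward; pixel columns grow to the right and rows downward; lengths in mm; the calibration is good to about 2 mm. A picture is of the moment at which its call begins. get_calibration takes no time and is no camera call.
- robot.hand_in(): hands the job in, once; it reports no verdict.
The state is a dict: "t": time; "qpos": joint angles; "qvel": joint speeds; "joint_torque": joint torques, N m; "eef_pos": TCP position; "tool_rot": TCP orientation; "ft_force": force on the tool from outside, world axes, zero at the start; "wrist_torque": the same for the moment, N m; "finger_gap": finger opening in mm.
Only numpy, scipy, OpenCV 4.12 (cv2) and the standard library are available. Lean on these libraries where they do the work, as an engineer would, in place of code of your own. Each camera call takes 0.05 s, during which the arm holds its last target. There are 200 camera calls.

## Working session

There is one attempt and no reset: what is moved stays moved. The work goes in short steps, Python scripts to look and compute and a tool call to move; the robot and the scene stay as the last step left them, time stands still between calls to the robot, and variables do not carry over. Pictures are saved under pics/ and viewed, about 12 in all and at most 16, crops included, and the job is handed in when it is done.

Besides the shell and the picture viewer there is one more tool, called after ">>>" by a JSON object that holds its "fn" and its "kwargs", one argument or row to a line. drive_tool: Moves the arm, as the interface text tells. Its arguments: {"type":"object","properties":{"rows":{"type":"array","items":{"type":"object","properties":{"fingers":{"type":"number"},"dx":{"type":"number"},"dy":{"type":"number"},"dz":{"type":"number"},"wx":{"type":"number"},"wy":{"type":"number"},"wz":{"type":"number"}}}}},"required":["rows"]}

```bash
mkdir -p pics; ls
python3 - <<'E'
from cell import robot,get_image,get_calibration
import cv2,numpy as np
for n in("scene","top"):
    p,d=get_image(n);cv2.imwrite(f"pics/{n}0.png",p);np.save(f"pics/{n}0.npy",d)
    c=get_calibration(n);print(n,np.round(c["camera_matrix"],1).tolist(),np.round(c["R"],3).tolist(),np.round(c["t"],1))
s=robot.sense();print(s,robot.grasp_offset)
E
```

```text
pics
scene [[441.9, 0.0, 317.5], [0.0, 441.9, 238.8], [0.0, 0.0, 1.0]] [[-0.774, -0.634, -0.003], [-0.328, 0.404, -0.854], [0.542, -0.66, -0.52]] [370.7 201.8 739.1]
top [[594.9, 0.0, 314.9], [0.0, 594.9, 237.3], [0.0, 0.0, 1.0]] [[0.019, -1.0, 0.011], [-0.998, -0.02, -0.065], [0.065, -0.009, -0.998]] [ -16.1  468.1 1154.7]
{'t': 0.1, 'qpos': array([-7.19410759e+01,  1.72107814e+01,  8.71756627e+01, -9.62901598e-04,
        7.56678308e+01, -3.81511414e+00]), 'qvel': array([ 0.08781121, -0.06477578, -0.13343453,  0.0007731 ,  0.03656647,
       -0.04366236]), 'joint_torque': array([ 2.64451621e-03, -5.32639396e+01, -3.53283012e+01,  7.09821051e-02,
        2.35096214e-02, -3.46188222e-05]), 'eef_pos': array([ 204.84502806, -510.19676524,  204.96696333]), 'tool_rot': array([-1.79945783e+02, -2.68065378e-03,  2.18742757e+01]), 'ft_force': array([ 0.29036628, -0.24082256,  0.4394684 ]), 'wrist_torque': array([ 0.01882573, -0.01617956,  0.02121347]), 'finger_gap': 94.08443065910015} -18.8
```

View pics/top0.png

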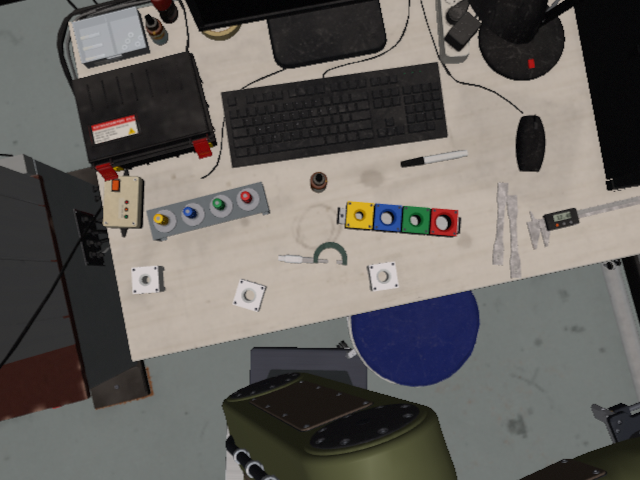

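View pics/scene0.png

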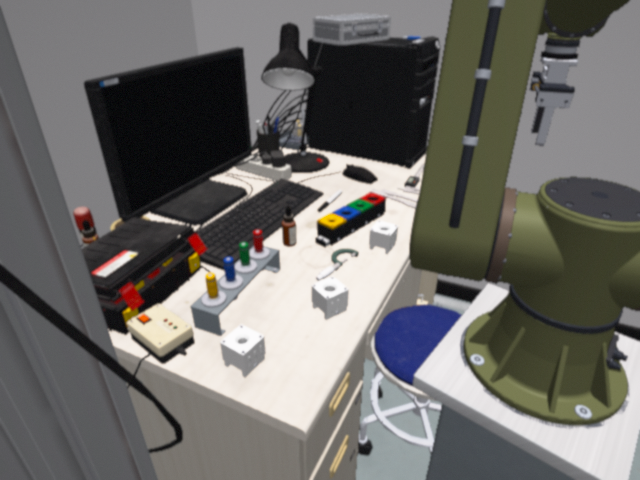

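The top view shows the grey rack with Y, B, G, R gauges at (161,218), (190,211), (218,203), (246,197). The rail has Y, B, G, R faces at (359,215), (387,217), (415,220), (444,222). The white blocks at (146,280), (250,295) and (382,276) are look-alikes. I'll enlarge both areas to confirm.

Run:
```python
import cv2,numpy as np
p=cv2.imread("pics/top0.png");q=cv2.imread("pics/scene0.png")
a=cv2.resize(p[175:245,140:275],None,fx=5.5,fy=5.5,interpolation=cv2.INTER_CUBIC)[:300]
a=cv2.resize(p[178:243,143:276],(798,390),interpolation=cv2.INTER_CUBIC)
b=cv2.resize(p[196:241,333:466],(798,270),interpolation=cv2.INTER_CUBIC)
cv2.imwrite("pics/c1.png",np.vstack([a,b])[:600] if 0 else cv2.resize(np.vstack([a,b]),(665,550)))
```

```text
(no output)
```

View pics/c1.png

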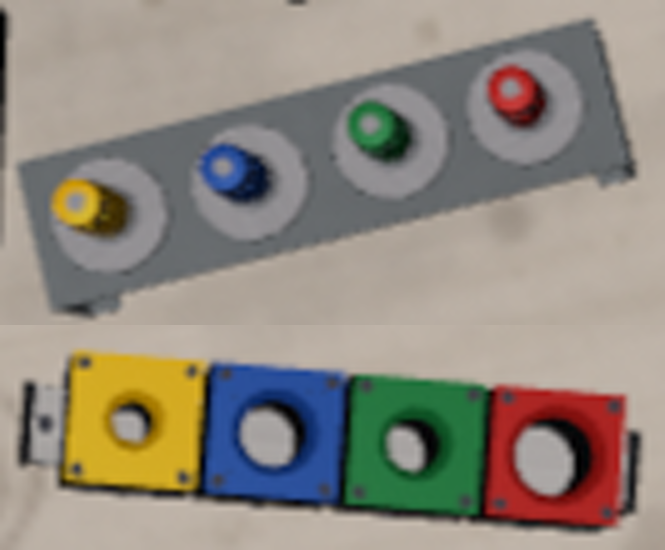

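```bash
cat > h.py <<'E'
import cv2,numpy as np
from cell import robot,get_image,get_calibration
C={n:get_calibration(n) for n in("scene","top")}
def ray(n,uv):
    c=C[n];K=np.array(c["camera_matrix"]);R=np.array(c["R"]);t=np.array(c["t"])
    d=R.T@np.linalg.inv(K)@[uv[0],uv[1],1];return -R.T@t,d
def atz(n,uv,z):
    o,d=ray(n,uv);return o+d*(z-o[2])/d[2]
def tri(a,b):
    (o1,d1),(o2,d2)=ray("top",a),ray("scene",b)
    s=np.linalg.lstsq(np.c_[d1,-d2],o2-o1,rcond=None)[0]
    p,q=o1+d1*s[0],o2+d2*s[1];return (p+q)/2,np.linalg.norm(p-q)
def proj(n,X):
    c=C[n];v=np.array(c["camera_matrix"])@(np.array(c["R"])@X+np.array(c["t"]));return v[:2]/v[2]
def depthpt(n,uv,d):
    o,r=ray(n,uv);return o+r*d
HUE={"yellow":(18,33),"green":(50,85),"blue":(100,125),"red":(170,8)}
def blob(img,col,box,smin=110):
    u0,v0,u1,v1=box;h=cv2.cvtColor(img[v0:v1,u0:u1],cv2.COLOR_BGR2HSV)
    a,b=HUE[col];H=h[...,0]
    m=((H>=a)&(H<=b) if a<b else (H>=a)|(H<=b))&(h[...,1]>smin)&(h[...,2]>50)
    n,l,s,c=cv2.connectedComponentsWithStats(m.astype(np.uint8))
    i=1+np.argmax(s[1:,4]);pts=np.argwhere(l==i)[:,::-1].astype(np.float32)
    return pts+[u0,v0],s[i,4]
E
python3 - <<'E'
from h import *
T=cv2.imread("pics/top0.png");S=cv2.imread("pics/scene0.png");D=np.load("pics/top0.npy")
def hullc(p):
    m=cv2.moments(cv2.convexHull(p.astype(np.float32)));return np.array([m["m10"],m["m01"]])/m["m00"]
man={"yellow":((133.5,420),(109,214)),"blue":((276,431.5),(250,181)),"green":((417,443.5),(390,141)),"red":((557,454.5),(526,107))}
for c in HUE:
    a,n=blob(T,c,(340,195,470,245));b,m=blob(S,c,(310,190,390,250))
    X,e=tri(hullc(a),hullc(b));u=man[c][0];w=(333+u[0]/5,196+(u[1]-325)/5)
    k=D[a[:,1].astype(int),a[:,0].astype(int)];i=np.median(k[k>0])
    print(c,"face tri",X.round(1),round(e,1),"z54 hull",atz("top",hullc(a),54).round(1),"screws",atz("top",w,54).round(1),"depth",depthpt("top",hullc(a),i).round(1))
    # gauge: collar from top, handle top from both
    u=man[c][1];w=(143+u[0]/5,178+u[1]/5);k=D[int(w[1])-8:int(w[1])+9,int(w[0])-8:int(w[0])+9]
    b,m=blob(S,c,(195,225,275,305));j=b[b[:,1]<b[:,1].min()+4].mean(0)
    print("   collar z59",atz("top",w,59).round(1),"top z84+..",proj("top",np.r_[atz("top",w,59)[:2],109]).round(1),"scene handle",b.min(0),b.max(0),"proj z109/59 scene",proj("scene",np.r_[atz("top",w,59)[:2],109]).round(1),proj("scene",np.r_[atz("top",w,59)[:2],59]).round(1),"depth",k.min())
for n,uv in(("bottle",(318,180)),("mic",(312,258))):
    d=D[uv[1]-2:uv[1]+3,uv[0]-2:uv[0]+3];print(n,depthpt("top",uv,np.median(d)).round(1))
E
```

```text
yellow face tri [510.6 -91.1  46.3] 0.5 z54 hull [510.  -90.3  54. ] screws [510.  -91.1  54. ] depth [510.  -90.3  54.1]
   collar z59 [491. 278.  59.] top z84+.. [158.1 218.2] scene handle [206. 272.] [217. 297.] proj z109/59 scene [210.3 273.5] [213.9 296.2] depth 0.0
green face tri [ 503.2 -200.1   47.2] 2.4 z54 hull [ 503.5 -198.3   54. ] screws [ 503.2 -199.5   54. ] depth [ 503.5 -198.2   54.1]
   collar z59 [520.9 172.8  59. ] top z84+.. [216.9 203. ] scene handle [239. 242.] [248. 263.] proj z109/59 scene [243.7 242.8] [246.  264.2] depth 0.0
blue face tri [ 505.5 -146.5   48.4] 4.2 z54 hull [ 506.7 -144.6   54. ] screws [ 506.7 -145.5   54. ] depth [ 506.7 -144.6   53.9]
   collar z59 [504.6 225.2  59. ] top z84+.. [187.6 211.3] scene handle [223. 256.] [234. 280.] proj z109/59 scene [228.5 257.5] [231.3 279.6] depth 0.0
red face tri [ 499.8 -253.3   47.8] 2.9 z54 hull [ 500.4 -251.1   54. ] screws [ 500.1 -253.1   54. ] depth [ 500.5 -251.2   53.6]
   collar z59 [534.9 121.6  59. ] top z84+.. [245.4 195.9] scene handle [252. 229.] [262. 251.] proj z109/59 scene [257.8 230.1] [259.6 250.9] depth 0.0
bottle [569.   -9.7  95.1]
mic [427.5  -1.9  11.9]
```

Top depth and screw centres agree on 54 mm faces, and the collars project consistently into the scene view. The coloured holders and gauges are unambiguous. I'll start by turning the tool to yaw 100 so the jaws work across the rows.

>>> {"fn": "drive_tool", "kwargs": {
  "rows": [
    {"wz": -0.15},
    {"wz": -0.15},
    {"wz": -0.15},
    {"wz": -0.15},
    {"wz": -0.15},
    {"wz": -0.15},
    {"wz": -0.15},
    {"wz": -0.15},
    {"wz": -0.15},
    {"wz": -0.015}
  ]
}}

```text
validation failed for argument at $.ro...
```

>>> {"fn": "drive_tool", "kwargs": {
  "rows": [
    {"dx": 3.7,"dy": 2.9},
    {"dx": 3.7,"dy": 2.9},
    {"dx": 3.7,"dy": 2.9},
    {"dx": 3.7,"dy": 2.9},
    {"dx": 3.7,"dy": 2.9},
    {"dx": 3.7,"dy": 2.9},
    {"dx": 3.7,"dy": 2.9},
    {"dx": 3.7,"dy": 2.9},
    {"dx": 3.7,"dy": 2.9},
    {"dx": 3.7,"dy": 2.9,"fingers": 6}
  ]
}}

```text
validation failed for argument at $.ro...
```

```bash
cat > go.py <<'E'
import sys
from h import *
s=robot.sense();p=np.array(s["eef_pos"]);r=s["tool_rot"]
from scipy.spatial.transform import Rotation as Ro
R=Ro.from_euler("xyz",r,degrees=True).as_matrix()
print("t",round(s["t"],2),"pos",p.round(1),"rot",np.round(r,2),"F",np.round(s["ft_force"],1),"gap",round(s["finger_gap"],1))
if len(sys.argv)>3: print("tool delta cm",((R.T@(np.array(sys.argv[1:4],float)-p))/10).round(2))
E
python3 go.py 535.6 122.2 205
```

```text
t 0.1 pos [ 204.8 -510.2  205. ] rot [-179.95   -0.     21.87] F [ 0.3 -0.2  0.4] gap 94.1
tool delta cm [ 5.426e+01 -4.636e+01  4.000e-02]
```

>>> {"fn": "drive_tool", "kwargs": {
  "rows": [
    {"dx": 0,"dy": 0,"dz": 0,"wx": 0,"wy": 0,"wz": -0.15,"fingers": 9.4}
  ]
}}

```text
t: 0.2
eef_pos: [204.9, -510.3, 205.1]
tool_rot: [-180.0, -0.0, 30.5]
ft_force: [-0.1, -0.1, 0.3]
finger_gap: 93.9
```

>>> {"fn": "drive_tool", "kwargs": {
  "rows": [
    {"dx": 0,"dy": 0,"dz": 0,"wx": 0,"wy": 0,"wz": -0.15,"fingers": 9.4},
    {"dx": 0,"dy": 0,"dz": 0,"wx": 0,"wy": 0,"wz": -0.15,"fingers": 9.4},
    {"dx": 0,"dy": 0,"dz": 0,"wx": 0,"wy": 0,"wz": -0.15,"fingers": 9.4},
    {"dx": 0,"dy": 0,"dz": 0,"wx": 0,"wy": 0,"wz": -0.15,"fingers": 9.4},
    {"dx": 0,"dy": 0,"dz": 0,"wx": 0,"wy": 0,"wz": -0.15,"fingers": 9.4},
    {"dx": 0,"dy": 0,"dz": 0,"wx": 0,"wy": 0,"wz": -0.15,"fingers": 9.4},
    {"dx": 0,"dy": 0,"dz": 0,"wx": 0,"wy": 0,"wz": -0.15,"fingers": 9.4},
    {"dx": 0,"dy": 0,"dz": 0,"wx": 0,"wy": 0,"wz": -0.15,"fingers": 9.4},
    {"dx": 0,"dy": 0,"dz": 0,"wx": 0,"wy": 0,"wz": -0.013,"fingers": 6}
  ]
}}

```text
t: 1.1
eef_pos: [204.9, -510.2, 205.2]
tool_rot: [-180.0, -0.0, 100.1]
ft_force: [0.7, 0.3, 0.7]
finger_gap: 88.7
```

>>> {"fn": "drive_tool", "kwargs": {
  "rows": [
    {"dx": 3.7,"dy": 2.9,"dz": 0,"wx": 0,"wy": 0,"wz": 0,"fingers": 6},
    {"dx": 3.7,"dy": 2.9,"dz": 0,"wx": 0,"wy": 0,"wz": 0,"fingers": 6},
    {"dx": 3.7,"dy": 2.9,"dz": 0,"wx": 0,"wy": 0,"wz": 0,"fingers": 6},
    {"dx": 3.7,"dy": 2.9,"dz": 0,"wx": 0,"wy": 0,"wz": 0,"fingers": 6},
    {"dx": 3.7,"dy": 2.9,"dz": 0,"wx": 0,"wy": 0,"wz": 0,"fingers": 6},
    {"dx": 3.7,"dy": 2.9,"dz": 0,"wx": 0,"wy": 0,"wz": 0,"fingers": 6},
    {"dx": 3.7,"dy": 2.9,"dz": 0,"wx": 0,"wy": 0,"wz": 0,"fingers": 6},
    {"dx": 3.7,"dy": 2.9,"dz": 0,"wx": 0,"wy": 0,"wz": 0,"fingers": 6},
    {"dx": 3.7,"dy": 2.9,"dz": 0,"wx": 0,"wy": 0,"wz": 0,"fingers": 6},
    {"dx": 3.7,"dy": 2.9,"dz": 0,"wx": 0,"wy": 0,"wz": 0,"fingers": 6}
  ]
}}

```text
t: 2.1
eef_pos: [427.0, -93.9, 205.6]
tool_rot: [180.0, 0.0, 99.7]
ft_force: [1.1, -0.7, 0.4]
finger_gap: 60.0
```

```bash
python3 go.py 535.6 122.2 150
```

```text
t 2.1 pos [427.  -93.9 205.6] rot [1.7998e+02 1.0000e-02 9.9710e+01] F [ 1.1 -0.7  0.4] gap 60.0
tool delta cm [19.46 14.35  5.56]
```

>>> {"fn": "drive_tool", "kwargs": {
  "rows": [
    {"dx": 3.9,"dy": 2.85,"dz": 0,"wx": 0,"wy": 0,"wz": 0,"fingers": 6},
    {"dx": 3.9,"dy": 2.85,"dz": 0,"wx": 0,"wy": 0,"wz": 0,"fingers": 6},
    {"dx": 3.9,"dy": 2.85,"dz": 0,"wx": 0,"wy": 0,"wz": 0,"fingers": 6},
    {"dx": 3.9,"dy": 2.9,"dz": 0,"wx": 0,"wy": 0,"wz": 0,"fingers": 6},
    {"dx": 3.9,"dy": 2.9,"dz": 0,"wx": 0,"wy": 0,"wz": 0,"fingers": 6},
    {"dx": 0,"dy": 0,"dz": 3,"wx": 0,"wy": 0,"wz": 0,"fingers": 6},
    {"dx": 0,"dy": 0,"dz": 3,"wx": 0,"wy": 0,"wz": 0,"fingers": 6},
    {"dx": 0,"dy": 0,"dz": 0,"wx": 0,"wy": 0,"wz": 0,"fingers": 6}
  ]
}}

```text
t: 2.9
eef_pos: [532.2, 121.1, 141.8]
tool_rot: [-179.6, -0.0, 99.8]
ft_force: [0.6, -0.8, 0.6]
finger_gap: 60.2
```

```bash
python3 go.py 535.6 122.2 68
python3 - <<'E'
from h import *
a,_=get_image("top");b,_=get_image("scene")
i=cv2.resize(a[150:260,140:300],(640,440),interpolation=cv2.INTER_CUBIC);cv2.imwrite("pics/a1.png",i)
E
```

```text
t 2.9 pos [532.2 121.1 141.8] rot [-179.61   -0.     99.79] F [ 0.6 -0.8  0.6] gap 60.2
tool delta cm [0.05 0.4  7.37]
```

>>> {"fn": "drive_tool", "kwargs": {
  "rows": [
    {"dx": 0.05,"dy": 0.2,"dz": 0,"wx": 0,"wy": 0,"wz": 0,"fingers": 6},
    {"dx": 0,"dy": 0.1,"dz": 2,"wx": 0,"wy": 0,"wz": 0,"fingers": 6},
    {"dx": 0,"dy": 0,"dz": 2,"wx": 0,"wy": 0,"wz": 0,"fingers": 6},
    {"dx": 0,"dy": 0,"dz": 2,"wx": 0,"wy": 0,"wz": 0,"fingers": 6},
    {"dx": 0,"dy": 0,"dz": 1,"wx": 0,"wy": 0,"wz": 0,"fingers": 6},
    {"dx": 0,"dy": 0,"dz": 0.3,"wx": 0,"wy": 0,"wz": 0,"fingers": 6},
    {"dx": 0,"dy": 0,"dz": 0,"wx": 0,"wy": 0,"wz": 0,"fingers": 6}
  ]
}}

```text
t: 3.7
eef_pos: [537.4, 122.1, 73.3]
tool_rot: [179.9, 0.0, 99.9]
ft_force: [0.2, 0.1, 0.2]
finger_gap: 60.3
```

```bash
python3 go.py 535.6 122.2 68
python3 - <<'E'
from h import *
a,_=get_image("top");b,_=get_image("scene")
i=cv2.resize(a[160:240,180:290],(660,480),interpolation=cv2.INTER_CUBIC);j=cv2.resize(b[190:290,200:300],(480,480),interpolation=cv2.INTER_CUBIC)
cv2.imwrite("pics/a2.png",cv2.resize(np.hstack([i,j]),(798,336)))
E
```

```text
t 3.7 pos [537.4 122.1  73.3] rot [179.94   0.    99.95] F [0.2 0.1 0.2] gap 60.3
tool delta cm [ 0.04 -0.18  0.53]
```

View pics/a2.png

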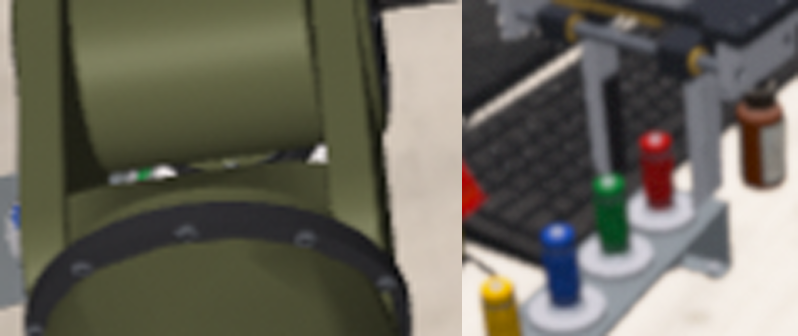

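The scene crop shows the fingers straddling the red handle, while the arm hides the top view. I'll lower a little and grip.

>>> {"fn": "drive_tool", "kwargs": {
  "rows": [
    {"dx": 0,"dy": -0.15,"dz": 0.5,"wx": 0,"wy": 0,"wz": 0,"fingers": 6},
    {"dx": 0,"dy": 0,"dz": 0,"wx": 0,"wy": 0,"wz": 0,"fingers": 3},
    {"dx": 0,"dy": 0,"dz": 0,"wx": 0,"wy": 0,"wz": 0,"fingers": 2.2},
    {"dx": 0,"dy": 0,"dz": 0,"wx": 0,"wy": 0,"wz": 0,"fingers": 1.5},
    {"dx": 0,"dy": 0,"dz": 0,"wx": 0,"wy": 0,"wz": 0,"fingers": 1},
    {"dx": 0,"dy": 0,"dz": 0,"wx": 0,"wy": 0,"wz": 0,"fingers": 0},
    {"dx": 0,"dy": 0,"dz": 0,"wx": 0,"wy": 0,"wz": 0,"fingers": 0},
    {"dx": 0,"dy": 0,"dz": 0,"wx": 0,"wy": 0,"wz": 0,"fingers": 0}
  ]
}}

```text
t: 4.6
eef_pos: [535.5, 121.9, 67.5]
tool_rot: [180.0, 0.0, 100.0]
ft_force: [0.4, 0.0, 0.1]
finger_gap: 17.3
```

>>> {"fn": "drive_tool", "kwargs": {
  "rows": [
    {"dx": 0,"dy": 0,"dz": -1,"wx": 0,"wy": 0,"wz": 0,"fingers": 0},
    {"dx": 0,"dy": 0,"dz": -2,"wx": 0,"wy": 0,"wz": 0,"fingers": 0},
    {"dx": 0,"dy": 0,"dz": -3,"wx": 0,"wy": 0,"wz": 0,"fingers": 0},
    {"dx": 0,"dy": 0,"dz": -3,"wx": 0,"wy": 0,"wz": 0,"fingers": 0},
    {"dx": 0,"dy": 0,"dz": -2,"wx": 0,"wy": 0,"wz": 0,"fingers": 0},
    {"dx": 0,"dy": 0,"dz": -1.2,"wx": 0,"wy": 0,"wz": 0,"fingers": 0},
    {"dx": 0,"dy": 0,"dz": 0,"wx": 0,"wy": 0,"wz": 0,"fingers": 0}
  ]
}}

```text
t: 5.3
eef_pos: [535.9, 122.0, 191.0]
tool_rot: [179.9, 0.0, 100.0]
ft_force: [-0.1, 0.1, -1.7]
finger_gap: 17.5
```

```bash
python3 go.py 500.6 -252 190
```

```text
t 5.3 pos [535.9 122.  191. ] rot [179.86   0.    99.97] F [-0.1  0.1 -1.7] gap 17.5
tool delta cm [-36.22  -9.95   0.08]
```

>>> {"fn": "drive_tool", "kwargs": {
  "rows": [
    {"dx": -1.5,"dy": -0.4,"dz": 0,"wx": 0,"wy": 0,"wz": 0,"fingers": 0},
    {"dx": -3.5,"dy": -1,"dz": 0,"wx": 0,"wy": 0,"wz": 0,"fingers": 0},
    {"dx": -4.7,"dy": -1.3,"dz": 0,"wx": 0,"wy": 0,"wz": 0,"fingers": 0},
    {"dx": -4.7,"dy": -1.3,"dz": 0,"wx": 0,"wy": 0,"wz": 0,"fingers": 0},
    {"dx": -4.7,"dy": -1.3,"dz": 0,"wx": 0,"wy": 0,"wz": 0,"fingers": 0},
    {"dx": -4.7,"dy": -1.3,"dz": 0,"wx": 0,"wy": 0,"wz": 0,"fingers": 0},
    {"dx": -4.7,"dy": -1.3,"dz": 0,"wx": 0,"wy": 0,"wz": 0,"fingers": 0},
    {"dx": -4,"dy": -1.1,"dz": 0,"wx": 0,"wy": 0,"wz": 0,"fingers": 0},
    {"dx": -2.5,"dy": -0.7,"dz": 0,"wx": 0,"wy": 0,"wz": 0,"fingers": 0},
    {"dx": -1.2,"dy": -0.3,"dz": 0,"wx": 0,"wy": 0,"wz": 0,"fingers": 0}
  ]
}}

```text
t: 6.3
eef_pos: [498.1, -254.4, 188.0]
tool_rot: [-179.9, -0.1, 99.8]
ft_force: [-0.1, -0.2, -1.3]
finger_gap: 17.4
```

>>> {"fn": "drive_tool", "kwargs": {
  "rows": [
    {"dx": 0,"dy": 0,"dz": 2,"wx": 0,"wy": 0,"wz": 0,"fingers": 0},
    {"dx": 0,"dy": 0,"dz": 2,"wx": 0,"wy": 0,"wz": 0,"fingers": 0},
    {"dx": 0,"dy": 0,"dz": 1.5,"wx": 0,"wy": 0,"wz": 0,"fingers": 0},
    {"dx": 0,"dy": 0,"dz": 0,"wx": 0,"wy": 0,"wz": 0,"fingers": 0},
    {"dx": 0,"dy": 0,"dz": 0,"wx": 0,"wy": 0,"wz": 0,"fingers": 0}
  ]
}}

```text
t: 6.8
eef_pos: [499.6, -251.7, 134.5]
tool_rot: [-180.0, -0.0, 100.0]
ft_force: [-0.3, -0.2, -0.9]
finger_gap: 17.6
```

```bash
python3 go.py 500.6 -252 110
python3 - <<'E'
from h import *
a,_=get_image("top");b,_=get_image("scene");cv2.imwrite("pics/s3.png",b)
i=cv2.resize(b[150:270,290:430],(700,600),interpolation=cv2.INTER_CUBIC)
cv2.imwrite("pics/a3.png",i)
E
```

```text
t 6.8 pos [ 499.6 -251.7  134.5] rot [-1.7997e+02 -3.0000e-02  1.0000e+02] F [-0.3 -0.2 -0.9] gap 17.6
tool delta cm [-0.05  0.1   2.45]
```

View pics/a3.png

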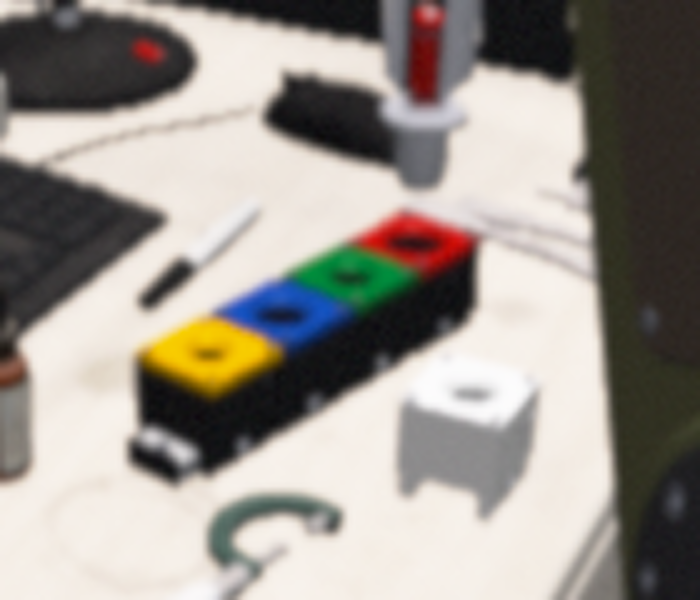

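Run:
```python
from h import *
f=lambda *x:proj("scene",np.array(x)).round(1)
print("hole",f(500.6,-252,54),"seen 372.2 198.2")
z=134.5+18.8-2.3-30
print("collar",f(499.6,-251.7,z+3),"seen 374.4 171.2  nose",f(499.6,-251.7,z-36), "seen 373.3 187 ; per +5x",f(504.6,-251.7,z+3),"+5y",f(499.6,-246.7,z+3))
```

```text
hole [372.5 196.4] seen 372.2 198.2
collar [374.5 171.4] seen 374.4 171.2  nose [373.5 185.6] seen 373.3 187 ; per +5x [372.8 170.9] +5y [373.4 172. ]
```

The held gauge and the bore both project to within about 1 px of where they were seen: collar (374,171), bore (372,198). I'll lower red.

>>> {"fn": "drive_tool", "kwargs": {
  "rows": [
    {"dx": -0.05,"dy": 0.1,"dz": 1,"wx": 0,"wy": 0,"wz": 0,"fingers": 0},
    {"dx": 0,"dy": 0,"dz": 1,"wx": 0,"wy": 0,"wz": 0,"fingers": 0},
    {"dx": 0,"dy": 0,"dz": 0.8,"wx": 0,"wy": 0,"wz": 0,"fingers": 0},
    {"dx": 0,"dy": 0,"dz": 0.6,"wx": 0,"wy": 0,"wz": 0,"fingers": 0},
    {"dx": 0,"dy": 0,"dz": 0.6,"wx": 0,"wy": 0,"wz": 0,"fingers": 0},
    {"dx": 0,"dy": 0,"dz": 0,"wx": 0,"wy": 0,"wz": 0,"fingers": 0}
  ]
}}

```text
t: 7.5
eef_pos: [500.4, -252.1, 93.5]
tool_rot: [-179.9, -0.0, 100.0]
ft_force: [0.1, 0.4, -0.9]
finger_gap: 17.8
```

>>> {"fn": "drive_tool", "kwargs": {
  "rows": [
    {"dx": 0,"dy": 0,"dz": 0.5,"wx": 0,"wy": 0,"wz": 0,"fingers": 0},
    {"dx": 0,"dy": 0,"dz": 0.5,"wx": 0,"wy": 0,"wz": 0,"fingers": 0},
    {"dx": 0,"dy": 0,"dz": 0.5,"wx": 0,"wy": 0,"wz": 0,"fingers": 0},
    {"dx": 0,"dy": 0,"dz": 0.5,"wx": 0,"wy": 0,"wz": 0,"fingers": 0},
    {"dx": 0,"dy": 0,"dz": 0,"wx": 0,"wy": 0,"wz": 0,"fingers": 0}
  ]
}}

```text
t: 8.0
eef_pos: [500.4, -252.1, 73.6]
tool_rot: [-179.9, -0.0, 100.0]
ft_force: [0.2, -0.4, -1.4]
finger_gap: 17.7
```

```bash
python3 go.py 500.6 -252 67.5
```

```text
t 8.0 pos [ 500.4 -252.1   73.6] rot [-1.7995e+02 -4.0000e-02  9.9970e+01] F [ 0.2 -0.4 -1.4] gap 17.7
tool delta cm [0.01 0.02 0.61]
```

Going in with no side force. I'll seat it gently until the force changes.

>>> {"fn": "drive_tool", "kwargs": {
  "rows": [
    {"dx": 0,"dy": 0,"dz": 0.3,"wx": 0,"wy": 0,"wz": 0,"fingers": 0},
    {"dx": 0,"dy": 0,"dz": 0.2,"wx": 0,"wy": 0,"wz": 0,"fingers": 0},
    {"dx": 0,"dy": 0,"dz": 0.1,"wx": 0,"wy": 0,"wz": 0,"fingers": 0},
    {"dx": 0,"dy": 0,"dz": 0,"wx": 0,"wy": 0,"wz": 0,"fingers": 0}
  ]
}}

```text
t: 8.4
eef_pos: [500.7, -252.3, 68.3]
tool_rot: [-180.0, -0.0, 100.0]
ft_force: [-0.7, 0.3, -1.4]
finger_gap: 17.4
```

>>> {"fn": "drive_tool", "kwargs": {
  "rows": [
    {"dx": 0,"dy": 0,"dz": 0.1,"wx": 0,"wy": 0,"wz": 0,"fingers": 0},
    {"dx": 0,"dy": 0,"dz": 0,"wx": 0,"wy": 0,"wz": 0,"fingers": 0}
  ]
}}

```text
t: 8.6
eef_pos: [500.8, -252.3, 67.5]
tool_rot: [180.0, 0.0, 100.0]
ft_force: [0.4, -0.5, -1.0]
finger_gap: 17.7
```

>>> {"fn": "drive_tool", "kwargs": {
  "rows": [
    {"dx": 0,"dy": 0,"dz": 0,"wx": 0,"wy": 0,"wz": 0,"fingers": 2.5},
    {"dx": 0,"dy": 0,"dz": 0,"wx": 0,"wy": 0,"wz": 0,"fingers": 5},
    {"dx": 0,"dy": 0,"dz": 0,"wx": 0,"wy": 0,"wz": 0,"fingers": 6},
    {"dx": 0,"dy": 0,"dz": 0,"wx": 0,"wy": 0,"wz": 0,"fingers": 6},
    {"dx": 0,"dy": 0,"dz": -2,"wx": 0,"wy": 0,"wz": 0,"fingers": 6},
    {"dx": 0,"dy": 0,"dz": -4,"wx": 0,"wy": 0,"wz": 0,"fingers": 6},
    {"dx": 0,"dy": 0,"dz": -2,"wx": 0,"wy": 0,"wz": 0,"fingers": 6}
  ]
}}

```text
t: 9.3
eef_pos: [501.3, -252.6, 150.3]
tool_rot: [179.9, 0.1, 100.0]
ft_force: [0.6, 0.4, 0.8]
finger_gap: 59.8
```

>>> {"fn": "drive_tool", "kwargs": {
  "rows": [
    {"dx": 3,"dy": 0.7,"dz": 0,"wx": 0,"wy": 0,"wz": 0,"fingers": 6},
    {"dx": 4.6,"dy": 1,"dz": 0,"wx": 0,"wy": 0,"wz": 0,"fingers": 6},
    {"dx": 4.7,"dy": 1.1,"dz": 0,"wx": 0,"wy": 0,"wz": 0,"fingers": 6},
    {"dx": 4.7,"dy": 1.1,"dz": 0,"wx": 0,"wy": 0,"wz": 0,"fingers": 6},
    {"dx": 4.7,"dy": 1.1,"dz": 0,"wx": 0,"wy": 0,"wz": 0,"fingers": 6},
    {"dx": 4.7,"dy": 1.1,"dz": 0,"wx": 0,"wy": 0,"wz": 0,"fingers": 6},
    {"dx": 4.7,"dy": 1.1,"dz": 0,"wx": 0,"wy": 0,"wz": 0,"fingers": 6},
    {"dx": 4.7,"dy": 1,"dz": 0,"wx": 0,"wy": 0,"wz": 0,"fingers": 6},
    {"dx": 3.8,"dy": 0.8,"dz": 0,"wx": 0,"wy": 0,"wz": 0,"fingers": 6},
    {"dx": 2,"dy": 0.4,"dz": 0,"wx": 0,"wy": 0,"wz": 0,"fingers": 6}
  ]
}}

```text
t: 10.3
eef_pos: [520.9, 176.6, 147.5]
tool_rot: [180.0, -0.0, 100.1]
ft_force: [0.7, -0.3, -0.8]
finger_gap: 60.3
```

>>> {"fn": "drive_tool", "kwargs": {
  "rows": [
    {"dx": 0,"dy": 0,"dz": 0,"wx": 0,"wy": 0,"wz": 0,"fingers": 6},
    {"dx": 0,"dy": 0,"dz": 0,"wx": 0,"wy": 0,"wz": 0,"fingers": 6}
  ]
}}

```text
t: 10.5
eef_pos: [521.2, 173.4, 147.3]
tool_rot: [-180.0, 0.0, 100.0]
ft_force: [-0.9, -0.0, -0.6]
finger_gap: 60.0
```

```bash
python3 go.py 521.3 173.6 67.5
```

```text
t 10.5 pos [521.2 173.4 147.3] rot [-1.7999e+02  1.0000e-02  1.0001e+02] F [-0.9 -0.  -0.6] gap 60.0
tool delta cm [0.02 0.02 7.98]
```

>>> {"fn": "drive_tool", "kwargs": {
  "rows": [
    {"dx": 0,"dy": 0,"dz": 2,"wx": 0,"wy": 0,"wz": 0,"fingers": 6},
    {"dx": 0,"dy": 0,"dz": 2,"wx": 0,"wy": 0,"wz": 0,"fingers": 6},
    {"dx": 0,"dy": 0,"dz": 2,"wx": 0,"wy": 0,"wz": 0,"fingers": 6},
    {"dx": 0,"dy": 0,"dz": 1.5,"wx": 0,"wy": 0,"wz": 0,"fingers": 6},
    {"dx": 0,"dy": 0,"dz": 0.5,"wx": 0,"wy": 0,"wz": 0,"fingers": 6},
    {"dx": 0,"dy": 0,"dz": 0,"wx": 0,"wy": 0,"wz": 0,"fingers": 3},
    {"dx": 0,"dy": 0,"dz": 0,"wx": 0,"wy": 0,"wz": 0,"fingers": 2.2},
    {"dx": 0,"dy": 0,"dz": 0,"wx": 0,"wy": 0,"wz": 0,"fingers": 1.5},
    {"dx": 0,"dy": 0,"dz": 0,"wx": 0,"wy": 0,"wz": 0,"fingers": 0},
    {"dx": 0,"dy": 0,"dz": 0,"wx": 0,"wy": 0,"wz": 0,"fingers": 0}
  ]
}}

```text
t: 11.5
eef_pos: [521.4, 173.7, 67.8]
tool_rot: [180.0, -0.0, 100.0]
ft_force: [-0.8, 0.4, -0.8]
finger_gap: 23.3
```

>>> {"fn": "drive_tool", "kwargs": {
  "rows": [
    {"dx": 0,"dy": 0,"dz": 0,"wx": 0,"wy": 0,"wz": 0,"fingers": 0},
    {"dx": 0,"dy": 0,"dz": -1,"wx": 0,"wy": 0,"wz": 0,"fingers": 0},
    {"dx": 0,"dy": 0,"dz": -2,"wx": 0,"wy": 0,"wz": 0,"fingers": 0},
    {"dx": 0,"dy": 0,"dz": -3,"wx": 0,"wy": 0,"wz": 0,"fingers": 0},
    {"dx": 0,"dy": 0,"dz": -3,"wx": 0,"wy": 0,"wz": 0,"fingers": 0},
    {"dx": 0,"dy": 0,"dz": -2,"wx": 0,"wy": 0,"wz": 0,"fingers": 0},
    {"dx": 0,"dy": 0,"dz": -1.2,"wx": 0,"wy": 0,"wz": 0,"fingers": 0},
    {"dx": 0,"dy": 0,"dz": 0,"wx": 0,"wy": 0,"wz": 0,"fingers": 0}
  ]
}}

```text
t: 12.3
eef_pos: [521.7, 173.9, 191.0]
tool_rot: [179.9, -0.0, 100.0]
ft_force: [0.1, -0.5, -1.8]
finger_gap: 17.4
```

```bash
python3 go.py 503.7 -198.4 190
```

```text
t 12.3 pos [521.7 173.9 191. ] rot [ 1.7987e+02 -1.0000e-02  9.9980e+01] F [ 0.1 -0.5 -1.8] gap 17.4
tool delta cm [-36.35  -8.22   0.07]
```

>>> {"fn": "drive_tool", "kwargs": {
  "rows": [
    {"dx": -1.5,"dy": -0.3,"dz": 0,"wx": 0,"wy": 0,"wz": 0,"fingers": 0},
    {"dx": -3.5,"dy": -0.8,"dz": 0,"wx": 0,"wy": 0,"wz": 0,"fingers": 0},
    {"dx": -4.7,"dy": -1.05,"dz": 0,"wx": 0,"wy": 0,"wz": 0,"fingers": 0},
    {"dx": -4.7,"dy": -1.05,"dz": 0,"wx": 0,"wy": 0,"wz": 0,"fingers": 0},
    {"dx": -4.7,"dy": -1.05,"dz": 0,"wx": 0,"wy": 0,"wz": 0,"fingers": 0},
    {"dx": -4.7,"dy": -1.05,"dz": 0,"wx": 0,"wy": 0,"wz": 0,"fingers": 0},
    {"dx": -4.7,"dy": -1.05,"dz": 0,"wx": 0,"wy": 0,"wz": 0,"fingers": 0},
    {"dx": -4,"dy": -0.9,"dz": 0,"wx": 0,"wy": 0,"wz": 0,"fingers": 0},
    {"dx": -2.6,"dy": -0.6,"dz": 0,"wx": 0,"wy": 0,"wz": 0,"fingers": 0},
    {"dx": -1.3,"dy": -0.35,"dz": 0,"wx": 0,"wy": 0,"wz": 0,"fingers": 0}
  ]
}}

```text
t: 13.3
eef_pos: [502.2, -201.4, 188.0]
tool_rot: [-179.9, -0.1, 99.8]
ft_force: [1.1, -0.3, -0.6]
finger_gap: 17.5
```

>>> {"fn": "drive_tool", "kwargs": {
  "rows": [
    {"dx": 0,"dy": 0,"dz": 0,"wx": 0,"wy": 0,"wz": 0,"fingers": 0},
    {"dx": 0,"dy": 0,"dz": 2,"wx": 0,"wy": 0,"wz": 0,"fingers": 0},
    {"dx": 0,"dy": 0,"dz": 2,"wx": 0,"wy": 0,"wz": 0,"fingers": 0},
    {"dx": 0,"dy": 0,"dz": 1.5,"wx": 0,"wy": 0,"wz": 0,"fingers": 0},
    {"dx": 0,"dy": 0,"dz": 0,"wx": 0,"wy": 0,"wz": 0,"fingers": 0},
    {"dx": 0,"dy": 0,"dz": 0,"wx": 0,"wy": 0,"wz": 0,"fingers": 0}
  ]
}}

```text
t: 13.9
eef_pos: [503.7, -198.1, 134.8]
tool_rot: [-180.0, -0.0, 100.0]
ft_force: [0.4, -0.1, -1.4]
finger_gap: 17.7
```

```bash
python3 go.py 503.7 -198.4 110
cat > look.py <<'E'
import sys
from h import *
b,_=get_image("scene");n,z0=sys.argv[1],-float(sys.argv[2])
p=np.array(robot.sense()["eef_pos"]);z=p[2]-7.6+z0   # collar top if gripped as planned: TCP z - 8.5
i=cv2.resize(b[150:250,310:410],(600,600),interpolation=cv2.INTER_CUBIC);cv2.imwrite(f"pics/{n}.png",i)
q=lambda x,y,zz:((proj("scene",np.array([x,y,zz]))-[310,150]+.5)*6).round(0)
print("expected collar top centre",q(p[0],p[1],p[2]-8.5),"nose centre",q(p[0],p[1],p[2]-49.5))
for c,v in dict(red=(500.6,-252),green=(503.7,-198.4),blue=(507,-144.6),yellow=(510.3,-90.4)).items(): print(c,q(*v,54),q(*v,59))
E
python3 look.py a4 0
```

```text
t 13.9 pos [ 503.7 -198.1  134.8] rot [-1.7999e+02 -1.0000e-02  1.0003e+02] F [ 0.4 -0.1 -1.4] gap 17.7
tool delta cm [-0.03 -0.    2.48]
expected collar top centre [309. 162.] nose centre [305. 254.]
red [378. 281.] [379. 271.]
green [301. 323.] [302. 312.]
blue [219. 367.] [220. 356.]
yellow [132. 414.] [132. 403.]
```

View pics/a4.png

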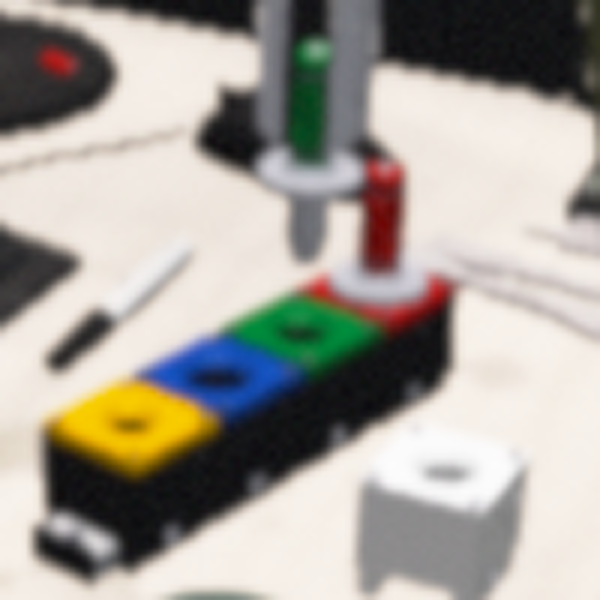

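Red sits flat, with its collar at (379,283) on the red face. Green hangs at collar (311,168), nose (307,257), over its bore at (301,331), with the same offset as the prediction. Lowering green.

>>> {"fn": "drive_tool", "kwargs": {
  "rows": [
    {"dx": 0,"dy": 0,"dz": 1,"wx": 0,"wy": 0,"wz": 0,"fingers": 0},
    {"dx": 0,"dy": 0,"dz": 1,"wx": 0,"wy": 0,"wz": 0,"fingers": 0},
    {"dx": 0,"dy": 0,"dz": 0.8,"wx": 0,"wy": 0,"wz": 0,"fingers": 0},
    {"dx": 0,"dy": 0,"dz": 0.6,"wx": 0,"wy": 0,"wz": 0,"fingers": 0},
    {"dx": 0,"dy": 0,"dz": 0.6,"wx": 0,"wy": 0,"wz": 0,"fingers": 0},
    {"dx": 0,"dy": 0,"dz": 0.5,"wx": 0,"wy": 0,"wz": 0,"fingers": 0},
    {"dx": 0,"dy": 0,"dz": 0,"wx": 0,"wy": 0,"wz": 0,"fingers": 0}
  ]
}}

```text
t: 14.65
eef_pos: [503.3, -198.9, 88.7]
tool_rot: [-180.0, -0.0, 100.0]
ft_force: [0.2, -0.4, -1.3]
finger_gap: 17.4
```

>>> {"fn": "drive_tool", "kwargs": {
  "rows": [
    {"dx": 0,"dy": 0,"dz": 0.5,"wx": 0,"wy": 0,"wz": 0,"fingers": 0},
    {"dx": 0,"dy": 0,"dz": 0.5,"wx": 0,"wy": 0,"wz": 0,"fingers": 0},
    {"dx": 0,"dy": 0,"dz": 0.4,"wx": 0,"wy": 0,"wz": 0,"fingers": 0},
    {"dx": 0,"dy": 0,"dz": 0.4,"wx": 0,"wy": 0,"wz": 0,"fingers": 0},
    {"dx": 0,"dy": 0,"dz": 0.2,"wx": 0,"wy": 0,"wz": 0,"fingers": 0},
    {"dx": 0,"dy": 0,"dz": 0.1,"wx": 0,"wy": 0,"wz": 0,"fingers": 0},
    {"dx": 0,"dy": 0,"dz": 0,"wx": 0,"wy": 0,"wz": 0,"fingers": 0}
  ]
}}

```text
t: 15.35
eef_pos: [503.5, -199.0, 68.4]
tool_rot: [-180.0, -0.0, 100.0]
ft_force: [-0.3, 1.4, -1.6]
finger_gap: 17.3
```

>>> {"fn": "drive_tool", "kwargs": {
  "rows": [
    {"dx": 0,"dy": 0,"dz": 0.1,"wx": 0,"wy": 0,"wz": 0,"fingers": 0},
    {"dx": 0,"dy": 0,"dz": 0,"wx": 0,"wy": 0,"wz": 0,"fingers": 0},
    {"dx": 0,"dy": 0,"dz": 0,"wx": 0,"wy": 0,"wz": 0,"fingers": 2.5},
    {"dx": 0,"dy": 0,"dz": 0,"wx": 0,"wy": 0,"wz": 0,"fingers": 5},
    {"dx": 0,"dy": 0,"dz": 0,"wx": 0,"wy": 0,"wz": 0,"fingers": 6},
    {"dx": 0,"dy": 0,"dz": 0,"wx": 0,"wy": 0,"wz": 0,"fingers": 6},
    {"dx": 0,"dy": 0,"dz": -2,"wx": 0,"wy": 0,"wz": 0,"fingers": 6},
    {"dx": 0,"dy": 0,"dz": -4,"wx": 0,"wy": 0,"wz": 0,"fingers": 6},
    {"dx": 0,"dy": 0,"dz": -2,"wx": 0,"wy": 0,"wz": 0,"fingers": 6}
  ]
}}

```text
t: 16.25
eef_pos: [504.2, -199.3, 150.2]
tool_rot: [179.9, 0.1, 100.0]
ft_force: [-1.0, -0.1, -0.1]
finger_gap: 59.8
```

>>> {"fn": "drive_tool", "kwargs": {
  "rows": [
    {"dx": 3,"dy": 0.5,"dz": 0,"wx": 0,"wy": 0,"wz": 0,"fingers": 6},
    {"dx": 4.6,"dy": 0.8,"dz": 0,"wx": 0,"wy": 0,"wz": 0,"fingers": 6},
    {"dx": 4.7,"dy": 0.85,"dz": 0,"wx": 0,"wy": 0,"wz": 0,"fingers": 6},
    {"dx": 4.7,"dy": 0.85,"dz": 0,"wx": 0,"wy": 0,"wz": 0,"fingers": 6},
    {"dx": 4.7,"dy": 0.85,"dz": 0,"wx": 0,"wy": 0,"wz": 0,"fingers": 6},
    {"dx": 4.7,"dy": 0.85,"dz": 0,"wx": 0,"wy": 0,"wz": 0,"fingers": 6},
    {"dx": 4.7,"dy": 0.85,"dz": 0,"wx": 0,"wy": 0,"wz": 0,"fingers": 6},
    {"dx": 4.7,"dy": 0.85,"dz": 0,"wx": 0,"wy": 0,"wz": 0,"fingers": 6},
    {"dx": 3.8,"dy": 0.7,"dz": 0,"wx": 0,"wy": 0,"wz": 0,"fingers": 6},
    {"dx": 2.2,"dy": 0.4,"dz": 0,"wx": 0,"wy": 0,"wz": 0,"fingers": 6}
  ]
}}

```text
t: 17.25
eef_pos: [504.5, 228.5, 147.4]
tool_rot: [180.0, -0.0, 100.1]
ft_force: [0.4, -0.5, -0.5]
finger_gap: 60.5
```

>>> {"fn": "drive_tool", "kwargs": {
  "rows": [
    {"dx": 0,"dy": 0,"dz": 0,"wx": 0,"wy": 0,"wz": 0,"fingers": 6},
    {"dx": 0,"dy": 0,"dz": 0,"wx": 0,"wy": 0,"wz": 0,"fingers": 6}
  ]
}}

```text
t: 17.45
eef_pos: [504.9, 225.5, 147.2]
tool_rot: [-180.0, 0.0, 100.0]
ft_force: [0.4, -0.6, 0.0]
finger_gap: 60.3
```

```bash
python3 go.py 505.6 226 67.5
```

```text
t 17.45 pos [504.9 225.5 147.2] rot [-1.7998e+02  1.0000e-02  1.0001e+02] F [ 0.4 -0.6  0. ] gap 60.3
tool delta cm [0.04 0.08 7.97]
```

>>> {"fn": "drive_tool", "kwargs": {
  "rows": [
    {"dx": 0.05,"dy": 0.05,"dz": 2,"wx": 0,"wy": 0,"wz": 0,"fingers": 6},
    {"dx": 0,"dy": 0,"dz": 2,"wx": 0,"wy": 0,"wz": 0,"fingers": 6},
    {"dx": 0,"dy": 0,"dz": 2,"wx": 0,"wy": 0,"wz": 0,"fingers": 6},
    {"dx": 0,"dy": 0,"dz": 1.5,"wx": 0,"wy": 0,"wz": 0,"fingers": 6},
    {"dx": 0,"dy": 0,"dz": 0.5,"wx": 0,"wy": 0,"wz": 0,"fingers": 6},
    {"dx": 0,"dy": 0,"dz": 0,"wx": 0,"wy": 0,"wz": 0,"fingers": 3},
    {"dx": 0,"dy": 0,"dz": 0,"wx": 0,"wy": 0,"wz": 0,"fingers": 2.2},
    {"dx": 0,"dy": 0,"dz": 0,"wx": 0,"wy": 0,"wz": 0,"fingers": 1.5},
    {"dx": 0,"dy": 0,"dz": 0,"wx": 0,"wy": 0,"wz": 0,"fingers": 0},
    {"dx": 0,"dy": 0,"dz": 0,"wx": 0,"wy": 0,"wz": 0,"fingers": 0}
  ]
}}

```text
t: 18.45
eef_pos: [505.5, 226.3, 67.8]
tool_rot: [180.0, -0.0, 100.0]
ft_force: [-0.7, 0.5, 0.2]
finger_gap: 23.8
```

>>> {"fn": "drive_tool", "kwargs": {
  "rows": [
    {"dx": 0,"dy": 0,"dz": 0,"wx": 0,"wy": 0,"wz": 0,"fingers": 0},
    {"dx": 0,"dy": 0,"dz": 0,"wx": 0,"wy": 0,"wz": 0,"fingers": 0},
    {"dx": 0,"dy": 0,"dz": -1,"wx": 0,"wy": 0,"wz": 0,"fingers": 0},
    {"dx": 0,"dy": 0,"dz": -2,"wx": 0,"wy": 0,"wz": 0,"fingers": 0},
    {"dx": 0,"dy": 0,"dz": -3,"wx": 0,"wy": 0,"wz": 0,"fingers": 0},
    {"dx": 0,"dy": 0,"dz": -3,"wx": 0,"wy": 0,"wz": 0,"fingers": 0},
    {"dx": 0,"dy": 0,"dz": -2,"wx": 0,"wy": 0,"wz": 0,"fingers": 0},
    {"dx": 0,"dy": 0,"dz": -1.2,"wx": 0,"wy": 0,"wz": 0,"fingers": 0},
    {"dx": 0,"dy": 0,"dz": 0,"wx": 0,"wy": 0,"wz": 0,"fingers": 0}
  ]
}}

```text
t: 19.35
eef_pos: [505.9, 226.4, 190.9]
tool_rot: [179.9, -0.0, 100.0]
ft_force: [0.4, 0.8, -1.6]
finger_gap: 17.4
```

```bash
python3 go.py 507 -144.6 190
```

```text
t 19.35 pos [505.9 226.4 190.9] rot [ 1.7986e+02 -3.0000e-02  9.9970e+01] F [ 0.4  0.8 -1.6] gap 17.4
tool delta cm [-36.56  -6.31   0.06]
```

>>> {"fn": "drive_tool", "kwargs": {
  "rows": [
    {"dx": -1.5,"dy": -0.3,"dz": 0,"wx": 0,"wy": 0,"wz": 0,"fingers": 0},
    {"dx": -3.5,"dy": -0.6,"dz": 0,"wx": 0,"wy": 0,"wz": 0,"fingers": 0},
    {"dx": -4.7,"dy": -0.8,"dz": 0,"wx": 0,"wy": 0,"wz": 0,"fingers": 0},
    {"dx": -4.7,"dy": -0.8,"dz": 0,"wx": 0,"wy": 0,"wz": 0,"fingers": 0},
    {"dx": -4.7,"dy": -0.8,"dz": 0,"wx": 0,"wy": 0,"wz": 0,"fingers": 0},
    {"dx": -4.7,"dy": -0.8,"dz": 0,"wx": 0,"wy": 0,"wz": 0,"fingers": 0},
    {"dx": -4.7,"dy": -0.8,"dz": 0,"wx": 0,"wy": 0,"wz": 0,"fingers": 0},
    {"dx": -4.1,"dy": -0.7,"dz": 0,"wx": 0,"wy": 0,"wz": 0,"fingers": 0},
    {"dx": -2.7,"dy": -0.5,"dz": 0,"wx": 0,"wy": 0,"wz": 0,"fingers": 0},
    {"dx": -1.3,"dy": -0.2,"dz": 0,"wx": 0,"wy": 0,"wz": 0,"fingers": 0}
  ]
}}

```text
t: 20.35
eef_pos: [505.5, -147.7, 188.1]
tool_rot: [-179.9, -0.1, 99.8]
ft_force: [-0.6, 0.4, -0.8]
finger_gap: 17.6
```

>>> {"fn": "drive_tool", "kwargs": {
  "rows": [
    {"dx": 0,"dy": 0,"dz": 0,"wx": 0,"wy": 0,"wz": 0,"fingers": 0},
    {"dx": 0,"dy": 0,"dz": 2,"wx": 0,"wy": 0,"wz": 0,"fingers": 0},
    {"dx": 0,"dy": 0,"dz": 2,"wx": 0,"wy": 0,"wz": 0,"fingers": 0},
    {"dx": 0,"dy": 0,"dz": 1.5,"wx": 0,"wy": 0,"wz": 0,"fingers": 0},
    {"dx": 0,"dy": 0,"dz": 0,"wx": 0,"wy": 0,"wz": 0,"fingers": 0},
    {"dx": 0,"dy": 0,"dz": 0,"wx": 0,"wy": 0,"wz": 0,"fingers": 0}
  ]
}}

```text
t: 20.95
eef_pos: [506.8, -144.2, 134.7]
tool_rot: [-180.0, -0.0, 100.0]
ft_force: [-0.0, 1.0, -1.6]
finger_gap: 17.5
```

```bash
python3 go.py 507 -144.6 110; python3 look.py a5 0
```

```text
t 20.95 pos [ 506.8 -144.2  134.7] rot [-1.7999e+02 -1.0000e-02  1.0003e+02] F [-0.   1.  -1.6] gap 17.5
tool delta cm [-0.04  0.01  2.47]
expected collar top centre [225. 203.] nose centre [222. 297.]
red [378. 281.] [379. 271.]
green [301. 323.] [302. 312.]
blue [219. 367.] [220. 356.]
yellow [132. 414.] [132. 403.]
```

View pics/a5.png

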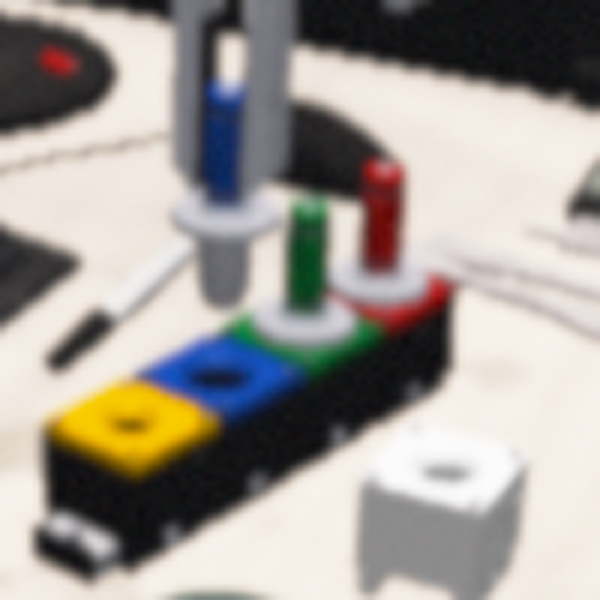

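Green is seated at collar (305,323). Blue hangs upright at (226,214), nose (222,300), over its bore at (218,377), with the usual offset. Lowering blue.

>>> {"fn": "drive_tool", "kwargs": {
  "rows": [
    {"dx": 0,"dy": 0,"dz": 1,"wx": 0,"wy": 0,"wz": 0,"fingers": 0},
    {"dx": 0,"dy": 0,"dz": 1,"wx": 0,"wy": 0,"wz": 0,"fingers": 0},
    {"dx": 0,"dy": 0,"dz": 0.8,"wx": 0,"wy": 0,"wz": 0,"fingers": 0},
    {"dx": 0,"dy": 0,"dz": 0.6,"wx": 0,"wy": 0,"wz": 0,"fingers": 0},
    {"dx": 0,"dy": 0,"dz": 0.6,"wx": 0,"wy": 0,"wz": 0,"fingers": 0},
    {"dx": 0,"dy": 0,"dz": 0.5,"wx": 0,"wy": 0,"wz": 0,"fingers": 0},
    {"dx": 0,"dy": 0,"dz": 0,"wx": 0,"wy": 0,"wz": 0,"fingers": 0}
  ]
}}

```text
t: 21.7
eef_pos: [506.5, -145.1, 88.8]
tool_rot: [-180.0, -0.0, 100.0]
ft_force: [0.3, 0.2, -0.7]
finger_gap: 17.0
```

>>> {"fn": "drive_tool", "kwargs": {
  "rows": [
    {"dx": 0,"dy": 0,"dz": 0.5,"wx": 0,"wy": 0,"wz": 0,"fingers": 0},
    {"dx": 0,"dy": 0,"dz": 0.5,"wx": 0,"wy": 0,"wz": 0,"fingers": 0},
    {"dx": 0,"dy": 0,"dz": 0.4,"wx": 0,"wy": 0,"wz": 0,"fingers": 0},
    {"dx": 0,"dy": 0,"dz": 0.4,"wx": 0,"wy": 0,"wz": 0,"fingers": 0},
    {"dx": 0,"dy": 0,"dz": 0.2,"wx": 0,"wy": 0,"wz": 0,"fingers": 0},
    {"dx": 0,"dy": 0,"dz": 0.1,"wx": 0,"wy": 0,"wz": 0,"fingers": 0},
    {"dx": 0,"dy": 0,"dz": 0,"wx": 0,"wy": 0,"wz": 0,"fingers": 0}
  ]
}}

```text
t: 22.4
eef_pos: [506.8, -145.1, 68.4]
tool_rot: [-180.0, -0.0, 100.0]
ft_force: [-0.2, -0.8, -1.6]
finger_gap: 17.6
```

>>> {"fn": "drive_tool", "kwargs": {
  "rows": [
    {"dx": 0,"dy": 0,"dz": 0.1,"wx": 0,"wy": 0,"wz": 0,"fingers": 0},
    {"dx": 0,"dy": 0,"dz": 0,"wx": 0,"wy": 0,"wz": 0,"fingers": 0},
    {"dx": 0,"dy": 0,"dz": 0,"wx": 0,"wy": 0,"wz": 0,"fingers": 2.5},
    {"dx": 0,"dy": 0,"dz": 0,"wx": 0,"wy": 0,"wz": 0,"fingers": 5},
    {"dx": 0,"dy": 0,"dz": 0,"wx": 0,"wy": 0,"wz": 0,"fingers": 6},
    {"dx": 0,"dy": 0,"dz": 0,"wx": 0,"wy": 0,"wz": 0,"fingers": 6},
    {"dx": 0,"dy": 0,"dz": -2,"wx": 0,"wy": 0,"wz": 0,"fingers": 6},
    {"dx": 0,"dy": 0,"dz": -4,"wx": 0,"wy": 0,"wz": 0,"fingers": 6},
    {"dx": 0,"dy": 0,"dz": -2,"wx": 0,"wy": 0,"wz": 0,"fingers": 6}
  ]
}}

```text
t: 23.3
eef_pos: [507.4, -145.3, 150.2]
tool_rot: [179.9, 0.1, 100.0]
ft_force: [0.4, -0.4, 0.1]
finger_gap: 59.6
```

>>> {"fn": "drive_tool", "kwargs": {
  "rows": [
    {"dx": 3,"dy": 0.4,"dz": 0,"wx": 0,"wy": 0,"wz": 0,"fingers": 6},
    {"dx": 4.6,"dy": 0.6,"dz": 0,"wx": 0,"wy": 0,"wz": 0,"fingers": 6},
    {"dx": 4.7,"dy": 0.65,"dz": 0,"wx": 0,"wy": 0,"wz": 0,"fingers": 6},
    {"dx": 4.7,"dy": 0.65,"dz": 0,"wx": 0,"wy": 0,"wz": 0,"fingers": 6},
    {"dx": 4.7,"dy": 0.65,"dz": 0,"wx": 0,"wy": 0,"wz": 0,"fingers": 6},
    {"dx": 4.7,"dy": 0.65,"dz": 0,"wx": 0,"wy": 0,"wz": 0,"fingers": 6},
    {"dx": 4.7,"dy": 0.65,"dz": 0,"wx": 0,"wy": 0,"wz": 0,"fingers": 6},
    {"dx": 4.7,"dy": 0.65,"dz": 0,"wx": 0,"wy": 0,"wz": 0,"fingers": 6},
    {"dx": 3.9,"dy": 0.6,"dz": 0,"wx": 0,"wy": 0,"wz": 0,"fingers": 6},
    {"dx": 2.3,"dy": 0.4,"dz": 0,"wx": 0,"wy": 0,"wz": 0,"fingers": 6}
  ]
}}

```text
t: 24.3
eef_pos: [491.5, 281.5, 147.4]
tool_rot: [180.0, -0.0, 100.1]
ft_force: [-0.4, -0.5, -0.3]
finger_gap: 59.9
```

>>> {"fn": "drive_tool", "kwargs": {
  "rows": [
    {"dx": 0,"dy": 0,"dz": 0,"wx": 0,"wy": 0,"wz": 0,"fingers": 6},
    {"dx": 0,"dy": 0,"dz": 0,"wx": 0,"wy": 0,"wz": 0,"fingers": 6}
  ]
}}

```text
t: 24.5
eef_pos: [491.9, 278.5, 147.2]
tool_rot: [-180.0, 0.0, 100.0]
ft_force: [-0.7, 1.0, 0.3]
finger_gap: 59.7
```

```bash
python3 go.py 491.8 278.6 67.5
```

```text
t 24.5 pos [491.9 278.5 147.2] rot [-1.7997e+02  2.0000e-02  1.0002e+02] F [-0.7  1.   0.3] gap 59.7
tool delta cm [ 0.01 -0.01  7.97]
```

>>> {"fn": "drive_tool", "kwargs": {
  "rows": [
    {"dx": 0,"dy": 0,"dz": 2,"wx": 0,"wy": 0,"wz": 0,"fingers": 6},
    {"dx": 0,"dy": 0,"dz": 2,"wx": 0,"wy": 0,"wz": 0,"fingers": 6},
    {"dx": 0,"dy": 0,"dz": 2,"wx": 0,"wy": 0,"wz": 0,"fingers": 6},
    {"dx": 0,"dy": 0,"dz": 1.5,"wx": 0,"wy": 0,"wz": 0,"fingers": 6},
    {"dx": 0,"dy": 0,"dz": 0.5,"wx": 0,"wy": 0,"wz": 0,"fingers": 6},
    {"dx": 0,"dy": 0,"dz": 0,"wx": 0,"wy": 0,"wz": 0,"fingers": 3},
    {"dx": 0,"dy": 0,"dz": 0,"wx": 0,"wy": 0,"wz": 0,"fingers": 2.2},
    {"dx": 0,"dy": 0,"dz": 0,"wx": 0,"wy": 0,"wz": 0,"fingers": 1.5},
    {"dx": 0,"dy": 0,"dz": 0,"wx": 0,"wy": 0,"wz": 0,"fingers": 0},
    {"dx": 0,"dy": 0,"dz": 0,"wx": 0,"wy": 0,"wz": 0,"fingers": 0}
  ]
}}

```text
t: 25.5
eef_pos: [492.3, 278.8, 67.8]
tool_rot: [180.0, -0.0, 100.0]
ft_force: [-0.2, 0.2, 0.2]
finger_gap: 23.5
```

>>> {"fn": "drive_tool", "kwargs": {
  "rows": [
    {"dx": 0,"dy": 0,"dz": 0,"wx": 0,"wy": 0,"wz": 0,"fingers": 0},
    {"dx": 0,"dy": 0,"dz": 0,"wx": 0,"wy": 0,"wz": 0,"fingers": 0},
    {"dx": 0,"dy": 0,"dz": -1,"wx": 0,"wy": 0,"wz": 0,"fingers": 0},
    {"dx": 0,"dy": 0,"dz": -2,"wx": 0,"wy": 0,"wz": 0,"fingers": 0},
    {"dx": 0,"dy": 0,"dz": -3,"wx": 0,"wy": 0,"wz": 0,"fingers": 0},
    {"dx": 0,"dy": 0,"dz": -3,"wx": 0,"wy": 0,"wz": 0,"fingers": 0},
    {"dx": 0,"dy": 0,"dz": -2,"wx": 0,"wy": 0,"wz": 0,"fingers": 0},
    {"dx": 0,"dy": 0,"dz": -1.2,"wx": 0,"wy": 0,"wz": 0,"fingers": 0},
    {"dx": 0,"dy": 0,"dz": 0,"wx": 0,"wy": 0,"wz": 0,"fingers": 0}
  ]
}}

```text
t: 26.4
eef_pos: [492.5, 279.0, 191.0]
tool_rot: [179.9, -0.0, 100.0]
ft_force: [-0.4, 0.3, -1.7]
finger_gap: 17.3
```

```bash
python3 go.py 510.3 -90.5 190
```

```text
t 26.4 pos [492.5 279.  191. ] rot [ 1.7987e+02 -4.0000e-02  9.9980e+01] F [-0.4  0.3 -1.7] gap 17.3
tool delta cm [-36.7   -4.65   0.06]
```

>>> {"fn": "drive_tool", "kwargs": {
  "rows": [
    {"dx": -1.5,"dy": -0.2,"dz": 0,"wx": 0,"wy": 0,"wz": 0,"fingers": 0},
    {"dx": -3.5,"dy": -0.4,"dz": 0,"wx": 0,"wy": 0,"wz": 0,"fingers": 0},
    {"dx": -4.7,"dy": -0.6,"dz": 0,"wx": 0,"wy": 0,"wz": 0,"fingers": 0},
    {"dx": -4.7,"dy": -0.6,"dz": 0,"wx": 0,"wy": 0,"wz": 0,"fingers": 0},
    {"dx": -4.7,"dy": -0.6,"dz": 0,"wx": 0,"wy": 0,"wz": 0,"fingers": 0},
    {"dx": -4.7,"dy": -0.6,"dz": 0,"wx": 0,"wy": 0,"wz": 0,"fingers": 0},
    {"dx": -4.7,"dy": -0.6,"dz": 0,"wx": 0,"wy": 0,"wz": 0,"fingers": 0},
    {"dx": -4.1,"dy": -0.5,"dz": 0,"wx": 0,"wy": 0,"wz": 0,"fingers": 0},
    {"dx": -2.7,"dy": -0.4,"dz": 0,"wx": 0,"wy": 0,"wz": 0,"fingers": 0},
    {"dx": -1.35,"dy": -0.15,"dz": 0,"wx": 0,"wy": 0,"wz": 0,"fingers": 0}
  ]
}}

```text
t: 27.4
eef_pos: [508.7, -92.8, 188.1]
tool_rot: [-179.9, -0.0, 99.8]
ft_force: [0.7, 0.1, -0.6]
finger_gap: 17.3
```

>>> {"fn": "drive_tool", "kwargs": {
  "rows": [
    {"dx": 0,"dy": 0,"dz": 0,"wx": 0,"wy": 0,"wz": 0,"fingers": 0},
    {"dx": 0,"dy": 0,"dz": 2,"wx": 0,"wy": 0,"wz": 0,"fingers": 0},
    {"dx": 0,"dy": 0,"dz": 2,"wx": 0,"wy": 0,"wz": 0,"fingers": 0},
    {"dx": 0,"dy": 0,"dz": 1.5,"wx": 0,"wy": 0,"wz": 0,"fingers": 0},
    {"dx": 0,"dy": 0,"dz": 0,"wx": 0,"wy": 0,"wz": 0,"fingers": 0},
    {"dx": 0,"dy": 0,"dz": 0,"wx": 0,"wy": 0,"wz": 0,"fingers": 0}
  ]
}}

```text
t: 28.0
eef_pos: [509.8, -89.4, 134.7]
tool_rot: [-180.0, -0.0, 100.0]
ft_force: [0.1, -0.4, -1.9]
finger_gap: 17.6
```

```bash
python3 go.py 510.3 -90.5 110; python3 look.py a6 0
```

```text
t 28.0 pos [509.8 -89.4 134.7] rot [-1.7999e+02 -1.0000e-02  1.0003e+02] F [ 0.1 -0.4 -1.9] gap 17.6
tool delta cm [-0.12  0.03  2.47]
expected collar top centre [134. 247.] nose centre [132. 343.]
red [378. 281.] [379. 271.]
green [301. 323.] [302. 312.]
blue [219. 367.] [220. 356.]
yellow [132. 414.] [132. 403.]
```

View pics/a6.png

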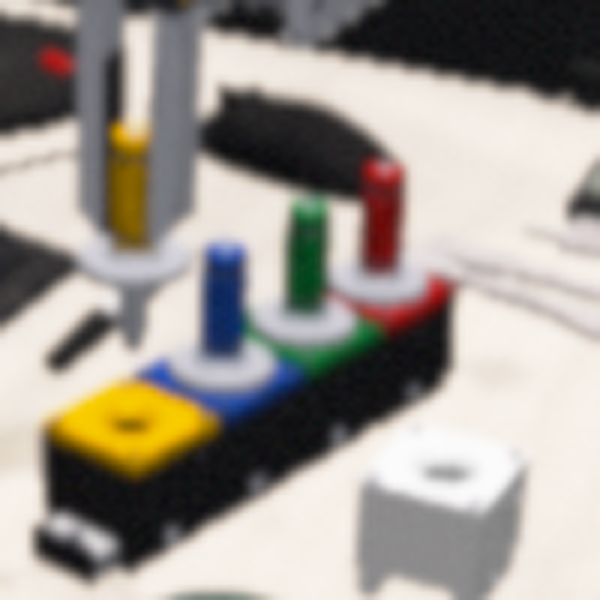

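Blue is seated at (222,370). Yellow hangs over its bore at (129,423). Lowering yellow with a 0.5 mm correction.

>>> {"fn": "drive_tool", "kwargs": {
  "rows": [
    {"dx": -0.05,"dy": 0,"dz": 1,"wx": 0,"wy": 0,"wz": 0,"fingers": 0},
    {"dx": 0,"dy": 0,"dz": 1,"wx": 0,"wy": 0,"wz": 0,"fingers": 0},
    {"dx": 0,"dy": 0,"dz": 0.8,"wx": 0,"wy": 0,"wz": 0,"fingers": 0},
    {"dx": 0,"dy": 0,"dz": 0.6,"wx": 0,"wy": 0,"wz": 0,"fingers": 0},
    {"dx": 0,"dy": 0,"dz": 0.6,"wx": 0,"wy": 0,"wz": 0,"fingers": 0},
    {"dx": 0,"dy": 0,"dz": 0.5,"wx": 0,"wy": 0,"wz": 0,"fingers": 0},
    {"dx": 0,"dy": 0,"dz": 0,"wx": 0,"wy": 0,"wz": 0,"fingers": 0}
  ]
}}

```text
t: 28.75
eef_pos: [509.6, -90.7, 88.8]
tool_rot: [-179.9, -0.0, 100.0]
ft_force: [0.6, 1.4, -0.0]
finger_gap: 17.4
```

>>> {"fn": "drive_tool", "kwargs": {
  "rows": [
    {"dx": 0,"dy": 0,"dz": 0.5,"wx": 0,"wy": 0,"wz": 0,"fingers": 0},
    {"dx": 0,"dy": 0,"dz": 0.5,"wx": 0,"wy": 0,"wz": 0,"fingers": 0},
    {"dx": 0,"dy": 0,"dz": 0.4,"wx": 0,"wy": 0,"wz": 0,"fingers": 0},
    {"dx": 0,"dy": 0,"dz": 0.4,"wx": 0,"wy": 0,"wz": 0,"fingers": 0},
    {"dx": 0,"dy": 0,"dz": 0.2,"wx": 0,"wy": 0,"wz": 0,"fingers": 0},
    {"dx": 0,"dy": 0,"dz": 0.1,"wx": 0,"wy": 0,"wz": 0,"fingers": 0},
    {"dx": 0,"dy": 0,"dz": 0,"wx": 0,"wy": 0,"wz": 0,"fingers": 0}
  ]
}}

```text
t: 29.45
eef_pos: [509.9, -90.8, 68.4]
tool_rot: [-180.0, -0.0, 100.0]
ft_force: [1.0, -0.6, -1.6]
finger_gap: 17.6
```

Seated to the same height as the others. I'll release, lift clear and retreat toward the start side for an unobstructed look.

>>> {"fn": "drive_tool", "kwargs": {
  "rows": [
    {"dx": 0,"dy": 0,"dz": 0.1,"wx": 0,"wy": 0,"wz": 0,"fingers": 0},
    {"dx": 0,"dy": 0,"dz": 0,"wx": 0,"wy": 0,"wz": 0,"fingers": 0},
    {"dx": 0,"dy": 0,"dz": 0,"wx": 0,"wy": 0,"wz": 0,"fingers": 2.5},
    {"dx": 0,"dy": 0,"dz": 0,"wx": 0,"wy": 0,"wz": 0,"fingers": 5},
    {"dx": 0,"dy": 0,"dz": 0,"wx": 0,"wy": 0,"wz": 0,"fingers": 6},
    {"dx": 0,"dy": 0,"dz": 0,"wx": 0,"wy": 0,"wz": 0,"fingers": 6},
    {"dx": 0,"dy": 0,"dz": -2,"wx": 0,"wy": 0,"wz": 0,"fingers": 6},
    {"dx": 0,"dy": 0,"dz": -4,"wx": 0,"wy": 0,"wz": 0,"fingers": 6},
    {"dx": 0,"dy": 0,"dz": -5,"wx": 0,"wy": 0,"wz": 0,"fingers": 6},
    {"dx": 0,"dy": 0,"dz": -3,"wx": 0,"wy": 0,"wz": 0,"fingers": 6}
  ]
}}

```text
t: 30.45
eef_pos: [510.4, -90.9, 211.0]
tool_rot: [179.8, 0.1, 100.0]
ft_force: [0.7, -0.4, -0.4]
finger_gap: 60.0
```

>>> {"fn": "drive_tool", "kwargs": {
  "rows": [
    {"dx": 3,"dy": -0.5,"dz": 0,"wx": 0,"wy": 0,"wz": 0,"fingers": 6},
    {"dx": 4.5,"dy": -0.5,"dz": 0,"wx": 0,"wy": 0,"wz": 0,"fingers": 6},
    {"dx": 4.5,"dy": -0.5,"dz": 0,"wx": 0,"wy": 0,"wz": 0,"fingers": 6},
    {"dx": 4.5,"dy": -0.5,"dz": 0,"wx": 0,"wy": 0,"wz": 0,"fingers": 6},
    {"dx": 4.5,"dy": -0.5,"dz": 0,"wx": 0,"wy": 0,"wz": 0,"fingers": 6},
    {"dx": 4.5,"dy": -0.5,"dz": 0,"wx": 0,"wy": 0,"wz": 0,"fingers": 6},
    {"dx": 4.5,"dy": -0.5,"dz": 0,"wx": 0,"wy": 0,"wz": 0,"fingers": 6},
    {"dx": 3,"dy": -0.5,"dz": 0,"wx": 0,"wy": 0,"wz": 0,"fingers": 6},
    {"dx": 1,"dy": 0,"dz": 0,"wx": 0,"wy": 0,"wz": 0,"fingers": 6},
    {"dx": 0,"dy": 0,"dz": 0,"wx": 0,"wy": 0,"wz": 0,"fingers": 6}
  ]
}}

```text
t: 31.45
eef_pos: [411.5, 237.7, 207.4]
tool_rot: [-180.0, 0.0, 100.1]
ft_force: [0.3, 0.3, 0.5]
finger_gap: 60.2
```

```bash
python3 go.py
python3 - <<'E'
from h import *
a,d=get_image("top");b,_=get_image("scene")
i=cv2.resize(a[160:290,270:470],(600,390),interpolation=cv2.INTER_CUBIC);j=cv2.resize(b[180:290,280:400],(425,390),interpolation=cv2.INTER_CUBIC)
cv2.imwrite("pics/f.png",cv2.resize(np.hstack([i,j]),(797,303)));cv2.imwrite("pics/topf.png",a)
a0=cv2.imread("pics/top0.png");
for n,(u0,v0,u1,v1) in dict(bottle=(300,165,335,195),mic=(270,235,355,272)).items():
    print(n,"mean diff",cv2.absdiff(a,a0)[v0:v1,u0:u1].mean().round(2))
for c,v in dict(red=(500.6,-252),green=(503.7,-198.4),blue=(507,-144.6),yellow=(510.3,-90.4)).items():
    u=proj("top",np.array([*v,109])).round(1);k=d[int(u[1])-1:int(u[1])+3,int(u[0])-1:int(u[0])+3]
    p,n=blob(a,c,(int(u[0])-9,int(u[1])-9,int(u[0])+10,int(u[1])+10))
    print(c,"top px",u,"top z",depthpt("top",u,np.median(k)).round(1))
E
```

```text
t 31.45 pos [411.5 237.7 207.4] rot [-180.      0.    100.08] F [0.3 0.3 0.5] gap 60.2
bottle mean diff 8.71
mic mean diff 9.9
red top px [450.7 218.9] top z [ 500.4 -251.7  110.3]
green top px [421.3 216.6] top z [ 503.7 -198.4  109.3]
blue top px [391.7 214.2] top z [ 506.8 -144.3  110.5]
yellow top px [361.9 211.8] top z [510.1 -90.2 110.3]
```

View pics/f.png

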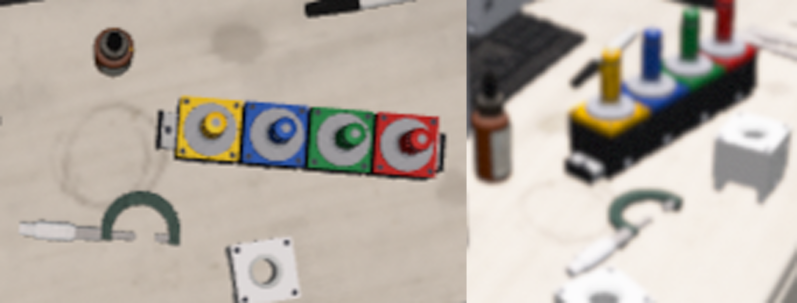

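All four gauges stand in their own holders, with handle tops at z of about 109–110.5. The bottle at (318,181) and the micrometer are where they were. Handing in.

```bash
python3 -c "
from cell import robot
print(robot.hand_in(), robot.sense()['t'])"
```

```text
the job is handed in; nothing more can be done
the job is handed in; nothing more can be done
```

All four gauges (red, green, blue, then yellow) are now on the storage rail, each lowered and released in the holder of its own colour. I handed the job in just after 31.5 s of the 104 s allowed; it reports no verdict.

- **Seating:** in the final top and scene views every gauge is upright with its collar flat on the matching face. Top-camera depth puts the handle tops at 109.3–110.5 mm, against 109 expected.
- **Forces:** wrist force stayed at about 2 N or less at the end of every move, and nothing jammed or dropped.
- **Oil bottle and micrometer:** both look unmoved. A pixel-difference check on those two patches gave mean differences of 8.7 and 9.9. I put that down to noise and shading, since the bottle reads the same pixel position as before.
- **One disagreement:** heights triangulated from the two cameras came out 6–8 mm low on the holder faces (46–48 mm). I used the top-camera depth of 54 mm instead, which matches the task text.

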